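Pin the column carriage with the tapered drift

TASK

The sliding carriage that carries the chromatography column has stopped a little short, so its pin hole is out of line with the hole in the fixed bed underneath. Take the tapered drift from the pin rack and push it straight down through both holes until its flange sits fully home on the carriage and the carriage has been drawn into line, then let go of it. Let the drift do the aligning: do not shove the carriage over beforehand.

Things in the scene. Friction and masses are not known exactly. Their poses are not given: they have to be found in the camera images.
- drift: Tapered drift, 129 mm long, 0.15-0.31 kg, upright in a rack. Origin: centre of its lower tip; z up its axis. Heights from the tip: taper from 6 mm dia at 0 to 34 mm dia at 40 mm; straight 34 mm shank to 68; flange 50 mm dia from 68 to 74; plain round black handle 28 mm dia from 74 to 129. Hangs by the flange, 4 mm side play, tip 22 mm above the bench; lift 130 mm to clear rack and neighbours.
- drift_grip (a point): Point on the drift's axis in its round handle, 105 mm above the tip, where to grip. The rack (plate top 90 mm above the bench) has three holes 85 mm apart in a row roughly along y. The other two hold others: a straight blunt pin with a T-shaped cross handle, 130 mm above the bench, and a thin pin with a short round handle 18 mm in diameter.
- bed_hole (a point): Centre of the 40 mm hole in the fixed dark bed, at the bed's top, 70 mm above the bench; z up, x along the slide. Bed plate 14 mm thick, open below. On it lies the carriage: 12 mm aluminium plate, top at 82 mm, equal hole, both greased. With the flange home on the carriage the drift's tip is 56 mm below this point. A glass column lies across the carriage, 115 mm to +x of its hole, top 134 mm above the bench.
- carriage (a joint): Slide of the aluminium carriage along the bed hole's x axis, in m: how far the carriage hole's centre is from the bed hole's centre. 0 = in line; it starts 10 to 14 mm towards +x. It stays where left, with about 8 N of friction; drawing it into line with the drift takes a downward push of about 10 to 25 N; the shank has 6 mm of play in the holes, so up to 6 mm may remain when home.

How it is judged:
By the outcome, as a careful person would: the job done as asked, in the order asked, and still so for the second after the job is handed in, with the robot touching nothing.
It also fails if it takes over 40 s, if anything falls off the work surface, if the arm or the gripper's body presses on something with over 40 N, if the wrist force passes 120 N, or if a joint passes its speed limit or range.

ROBOT

A 6-joint arm with a two-finger parallel gripper is mounted at the origin on the work surface. World frame = base frame: x ahead of the robot, y to its left, z up, the work surface at z = 0. Lengths are in m, angles in rad, forces in N, time in s.
With the tool pointing down it reaches from about 0.35 to 0.975 m from the base axis. Payload 4.9 kg.
Tool frame: the origin (TCP) lies on the mounting face of the last link; the fingertips stand 173 mm ahead of it and the grasp point (between the pads) lies 155 mm ahead of it; z points along the fingers, y is the direction in which the jaws open and shut (so a half turn about z gives the same grasp; the last joint's range is limited). The gripper opens to 85 mm and grips with 20 to 120 N. Pads are 22 mm wide; open, the fingers measure 114 mm over their backs; the gripper's body (76 mm by 85 mm) begins 54 mm behind the grasp point. The pads swing forward as they close: fully open they stand 13 mm farther back than shut.
Start: joints at [1.065, 0.053, 1.613, -0, 1.476, -0.119], TCP at [0.236, 0.579, 0.405] pointing down, gripper open.
Joint ranges: [-3.01, 3.01], [-1.01, 2.22], [0.06, 2.58], [-1.02, 4.17], [0.09, 2.62], [-3.14, 3.14]. Speed limits (rad/s): [2.57, 2.57, 3.14, 3.14, 3.14, 3.14].

INTERFACE

Orientations are given as a unit quaternion [w, x, y, z].
In Python, from plant import manip gives the robot as it stands.
- The arm moves only by the tool play_rows, never from a script. Its argument "increments" is a list of rows, each an object with "offset": the shift along the tool's x, y, z in mm, a list of three; "twist": the turn about the tool's z in rad; "grip": the opening, from 0 (shut) to 1 (fully open). In form: [{"offset": [dx, dy, dz], "twist": twist, "grip": grip}, ...]. A call has 1 to 5 rows; each row is the pose to reach, as a shift and turn from the pose commanded when the call began, along the tool's axes at that moment; what a row does not reach only later rows make up. A row lasts 1/12 s, in which the tool goes at most 41.7 mm and 7.16 degrees, less where a joint would pass 70% of its speed; a pose out of reach is approached as far as the arm can. A call with a gripper value outside its range is refused whole. The fingers move at their own pace and stop on an object; the grip force is fixed at half the most. Time passes only in rows, so rows that repeat a pose let the fingers close. It gives the time, the measured TCP pose, the force and the opening at its end, in the units of the state.
- manip.state(): the state, without advancing time (a new reading comes with each control period).
- manip.grab_frame(name): name is "scene" or "top" or "wrist"; returns the picture (420x560x3 uint8, blue, green, red); there is no depth.
- manip.get_calibration(name): a dict with "fx", "fy", "cx", "cy" (pixels), "T" (4x4, takes a point from camera to world coordinates). Camera axes: x right, y down, z forward; pixel columns grow to the right and rows downward; lengths in m; the calibration is good to about 2 mm. A picture is of the moment at which its call begins: read the wrist's pose just before it. get_calibration takes no time and is no camera call; for the wrist camera it gives the pose at the moment of the call.
- manip.job_done(): hands the job in, once; it reports no verdict.
Trained networks look in the newest picture that a camera, given by its name, has taken for a name from the list of things; names that differ only in an ending like _2 or _b are one class to them, and where a whole thing is asked for, a point or a joint stands for the part that bears it (a point fixed in the world has none). Each returns a list of dicts, best first, with "p" (0 to 1); they miss things now and then, are a little off and sometimes report something else, mostly with a low value. They report only what shows in the picture. A call takes as long as a camera call.
- manip.boxes_of(query, camera): "xyz" ([x, y, z] in m, in the coordinates of the camera as it stood for that picture, good to about 4 mm: the middle of the surface that is visible of it).
- manip.tip_of(query, camera): "xyz" ([x, y, z] in m, in the coordinates of the camera as it stood for that picture, good to about 4 mm: a listed point, or the origin of a listed thing).
The state is a dict: "time": time; "joint_pos": joint angles; "joint_vel": joint speeds; "joint_efforts": joint torques, N m; "tool_pos": TCP position; "tool_rot": TCP orientation; "contact_force": force on the tool from outside, world axes, zero at the start; "ft_torque": the same for the moment, N m; "gripper_width": opening from 0.0 (shut) to 1.0 (fully open).
Only numpy, scipy, OpenCV 4.12 (cv2) and the standard library are available. Lean on these libraries where they do the work, as an engineer would, in place of code of your own. Each camera call takes 0.05 s, during which the arm holds its last target. There are 200 camera calls.

## Working session

There is one attempt and no reset: what is moved stays moved. The work goes in short steps, Python scripts to look and compute and a tool call to move; the robot and the scene stay as the last step left them, time stands still between calls to the robot, and variables do not carry over. Pictures are saved under pics/ and viewed, about 8 in all and at most 12, crops included, and the job is handed in when it is done.

Besides the shell and the picture viewer there is one more tool, called in YAML: its name, and indented under it one key for each argument. play_rows: Moves the arm, as the interface text tells. Its arguments: {"type":"object","properties":{"increments":{"type":"array"}},"required":["increments"]}

```bash
mkdir -p pics; cat > h.py <<'E'
from plant import manip
import numpy as np, cv2
from scipy.spatial.transform import Rotation as R
def w(cam,p,T=None):
    T=np.array(manip.get_calibration(cam)["T"]) if T is None else T
    return (T@np.r_[p,1])[:3]
def proj(cam,p):
    c=manip.get_calibration(cam);q=np.linalg.inv(np.array(c["T"]))@np.r_[p,1]
    return np.array([c["fx"]*q[0]/q[2]+c["cx"],c["fy"]*q[1]/q[2]+c["cy"]])
def ray(cam,uv,z):
    c=manip.get_calibration(cam);T=np.array(c["T"])
    d=T[:3,:3]@np.array([(uv[0]-c["cx"])/c["fx"],(uv[1]-c["cy"])/c["fy"],1]);o=T[:3,3]
    return o+d*(z-o[2])/d[2]
def tool():
    s=manip.state();q=s["tool_rot"];return np.array(s["tool_pos"]),R.from_quat([q[1],q[2],q[3],q[0]]).as_matrix(),s
def look(cam,qs=("drift","drift_grip","bed_hole","carriage")):
    im=manip.grab_frame(cam)
    for q in qs:
        for f in ("tip_of","boxes_of"):
            try:
                for r in getattr(manip,f)(q,cam)[:2]: print(cam,q,f,round(r["p"],2),w(cam,r["xyz"]).round(4))
            except Exception as e: print(q,f,e)
    return im
E
python3 - <<'E'
from h import *
np.set_printoptions(suppress=True)
a=look("top");b=look("scene")
cv2.imwrite("pics/top.png",a);cv2.imwrite("pics/scene.png",b)
p,M,s=tool();print(p,M.round(3),s["time"],s["contact_force"])
E
```

```text
top drift tip_of 0.77 [ 0.4474 -0.116   0.023 ]
top drift boxes_of 0.79 [ 0.4428 -0.1142  0.096 ]
top drift_grip tip_of 0.79 [ 0.4406 -0.1177  0.1228]
top drift_grip boxes_of 0.64 [ 0.4391 -0.1142  0.0915]
top bed_hole tip_of 0.56 [0.5449 0.1459 0.0666]
top bed_hole boxes_of 0.75 [0.6269 0.1525 0.0805]
carriage tip_of it knows: bed_hole, drift, drift_grip
top carriage boxes_of 0.82 [0.6305 0.1504 0.0851]
scene drift boxes_of 0.82 [ 0.4499 -0.1048  0.1157]
scene drift boxes_of 0.5 [0.6463 0.1649 0.0827]
scene drift_grip tip_of 0.61 [ 0.4412 -0.1102  0.1288]
scene drift_grip boxes_of 0.79 [ 0.4517 -0.1019  0.1107]
scene bed_hole tip_of 0.95 [0.5446 0.1452 0.0716]
scene bed_hole boxes_of 0.75 [0.6578 0.1685 0.0821]
carriage tip_of it knows: bed_hole, drift, drift_grip
scene carriage boxes_of 0.91 [0.6445 0.1654 0.0792]
[0.23576029 0.57882168 0.4047475 ] [[-0.926  0.377  0.   ]
 [ 0.377  0.926  0.   ]
 [ 0.     0.    -1.   ]] 0.8 [-0.12839184 -0.47518523  0.91679138]
```

View pics/top.png

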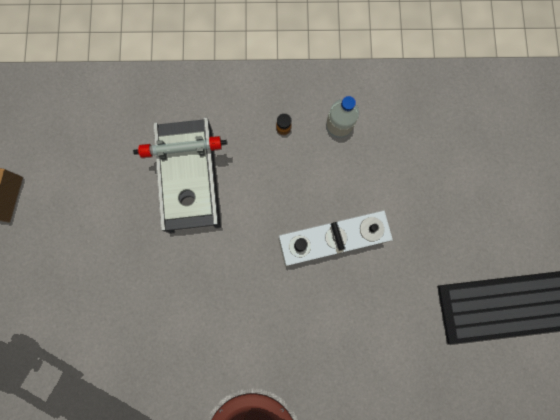

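View pics/scene.png

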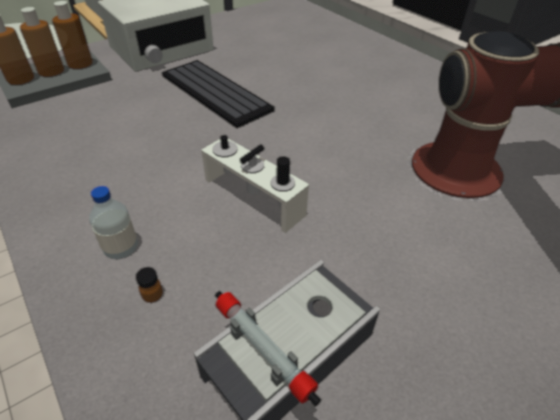

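```bash
python3 - <<'E'
from h import *
for p in ([.441,-.115,.151],[.545,.1455,.07]): print(proj("top",p),proj("scene",p))
p,M,s=tool();T=np.array(manip.get_calibration("wrist")["T"]);print((M.T@(T[:3,3]-p)).round(3));print((M.T@T[:3,:3]).round(2))
print("world delta->tool", M.T@(np.array([.441,-.115,0])-p)*1000)
E
```

```text
[301.06094496 244.87885299] [282.6573648  159.88304167]
[187.26357996 205.16530138] [325.43762435 305.32162788]
[0.075 0.001 0.032]
[[-0.   -0.96 -0.29]
 [ 1.   -0.    0.  ]
 [-0.   -0.29  0.96]]
world delta->tool [-451.82666402 -565.16503318  404.68945734]
```

Top view: drift handle at (301,245), T-pin at (338,236), thin pin at (373,228), carriage hole at about (187,198). These agree with the networks' positions. I'll move above the drift, with the jaws turned perpendicular to the rack row.

play_rows:
  increments:
    - {"offset": [-25, -31, 0], "twist": 0, "grip": 1}
    - {"offset": [-50, -62, 0], "twist": 0, "grip": 1}
    - {"offset": [-75, -93, 0], "twist": 0, "grip": 1}
    - {"offset": [-100, -124, 0], "twist": 0, "grip": 1}
    - {"offset": [-125, -155, 0], "twist": 0, "grip": 1}

```text
time: 1.22
tool_pos: [0.2931, 0.3865, 0.4047]
tool_rot: [0.0, 0.192, 0.981, 0.0]
contact_force: [1.2, 0.0, 0.6]
gripper_width: 0.996
```

play_rows:
  increments:
    - {"offset": [-25, -31, 0], "twist": 0, "grip": 1}
    - {"offset": [-50, -62, 0], "twist": 0, "grip": 1}
    - {"offset": [-75, -93, 0], "twist": 0, "grip": 1}
    - {"offset": [-100, -124, 0], "twist": 0, "grip": 1}
    - {"offset": [-125, -155, 0], "twist": 0, "grip": 1}

```text
time: 1.63
tool_pos: [0.3502, 0.1957, 0.405]
tool_rot: [0.001, 0.192, 0.981, 0.0]
contact_force: [1.0, 0.4, 0.1]
gripper_width: 0.999
```

play_rows:
  increments:
    - {"offset": [-25, -31, 0], "twist": 0, "grip": 1}
    - {"offset": [-50, -62, 0], "twist": 0, "grip": 1}
    - {"offset": [-75, -93, 0], "twist": 0, "grip": 1}
    - {"offset": [-100, -124, 0], "twist": 0, "grip": 1}
    - {"offset": [-125, -155, 0], "twist": 0, "grip": 1}

```text
time: 2.05
tool_pos: [0.4075, 0.0047, 0.4052]
tool_rot: [0.001, 0.192, 0.981, 0.0]
contact_force: [0.5, 0.1, -0.3]
gripper_width: 1.002
```

play_rows:
  increments:
    - {"offset": [-25, -31, 0], "twist": 0.11, "grip": 1}
    - {"offset": [-50, -62, 0], "twist": 0.22, "grip": 1}
    - {"offset": [-77, -100, 0], "twist": 0.33, "grip": 1}
    - {"offset": [-77, -100, 0], "twist": 0.44, "grip": 1}
    - {"offset": [-77, -100, 0], "twist": 0.55, "grip": 1}

```text
time: 2.47
tool_pos: [0.4415, -0.1176, 0.4047]
tool_rot: [-0.0, 0.456, 0.89, -0.0]
contact_force: [0.2, 1.8, 0.1]
gripper_width: 0.996
```

play_rows:
  increments:
    - {"offset": [0, 0, 0], "twist": 0.11, "grip": 1}
    - {"offset": [0, 0, 0], "twist": 0.22, "grip": 1}
    - {"offset": [0, 0, 0], "twist": 0.33, "grip": 1}
    - {"offset": [0, 0, 0], "twist": 0.4, "grip": 1}
    - {"offset": [0, 0, 0], "twist": 0.4, "grip": 1}

```text
time: 2.88
tool_pos: [0.4412, -0.115, 0.4048]
tool_rot: [0.0, 0.62, 0.784, 0.0]
contact_force: [-0.2, -0.2, 0.5]
gripper_width: 1.001
```

```bash
python3 - <<'E'
from h import *
np.set_printoptions(suppress=True)
p,M,s=tool();print(p,M.round(3),s["time"],s["contact_force"],s["joint_pos"])
a=look("wrist",("drift","drift_grip"));look("top",("drift_grip",));look("scene",("drift_grip",))
cv2.imwrite("pics/w1.png",a)
print(proj("wrist",[.441,-.115,.151]))
E
```

```text
[ 0.44119081 -0.1149986   0.40482267] [[-0.231  0.973  0.   ]
 [ 0.973  0.231 -0.   ]
 [-0.     0.    -1.   ]] 2.8833 [-0.19515103 -0.16254386  0.48314995] [-0.41845746 -0.37173001  1.98970045  0.00002253  1.52338591 -0.65126333]
wrist drift tip_of 0.71 [ 0.443  -0.114   0.0207]
wrist drift tip_of 0.38 [ 0.443  -0.1157  0.1262]
wrist drift boxes_of 0.77 [ 0.441  -0.1105  0.1161]
wrist drift_grip tip_of 0.9 [ 0.4451 -0.1168  0.1289]
wrist drift_grip boxes_of 0.94 [ 0.4437 -0.1082  0.1203]
top drift_grip tip_of 0.6 [ 0.4432 -0.115   0.1234]
top drift_grip boxes_of 0.43 [ 0.4236 -0.1038  0.0907]
scene drift_grip tip_of 0.97 [ 0.4439 -0.1124  0.1322]
scene drift_grip boxes_of 0.86 [ 0.4482 -0.1018  0.1125]
[281.86571609 224.28522013]
```

View pics/w1.png

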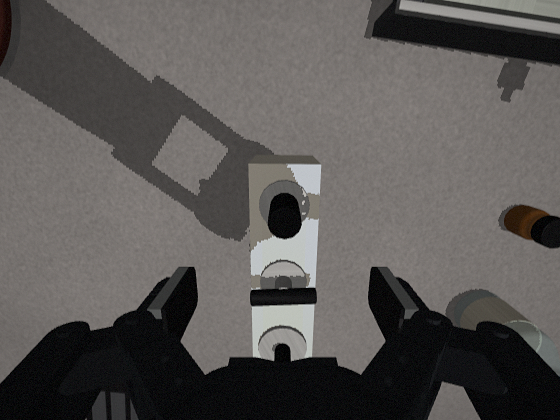

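The wrist view shows the drift handle at about (285,222). Its projected position was (282,224), so it's within about 1.5 mm. The jaws straddle the row and there is clearance to the T-bar at (283,297). I'll descend and grip.

play_rows:
  increments:
    - {"offset": [0, 1.5, 35], "twist": 0, "grip": 1}
    - {"offset": [0, 1.5, 70], "twist": 0, "grip": 1}
    - {"offset": [0, 1.5, 100], "twist": 0, "grip": 1}
    - {"offset": [0, 1.5, 123], "twist": 0, "grip": 1}
    - {"offset": [0, 1.5, 123], "twist": 0, "grip": 1}

```text
time: 3.85
tool_pos: [0.4405, -0.1137, 0.2759]
tool_rot: [-0.005, 0.62, 0.785, -0.001]
contact_force: [-0.0, 1.7, -1.4]
gripper_width: 1.001
```

play_rows:
  increments:
    - {"offset": [0, 0, 0], "twist": 0, "grip": 0}
    - {"offset": [0, 0, 0], "twist": 0, "grip": 0}
    - {"offset": [0, 0, 0], "twist": 0, "grip": 0}
    - {"offset": [0, 0, 0], "twist": 0, "grip": 0}
    - {"offset": [0, 0, 0], "twist": 0, "grip": 0}

```text
time: 4.27
tool_pos: [0.4433, -0.1149, 0.2837]
tool_rot: [0.002, 0.62, 0.785, 0.0]
contact_force: [-1.8, 1.3, 2.6]
gripper_width: 0.322
```

play_rows:
  increments:
    - {"offset": [0, 0, 0], "twist": 0, "grip": 0}
    - {"offset": [0, 0, 0], "twist": 0, "grip": 0}
    - {"offset": [0, 0, 0], "twist": 0, "grip": 0}
    - {"offset": [0, 0, 0], "twist": 0, "grip": 0}
    - {"offset": [0, 0, 0], "twist": 0, "grip": 0}

```text
time: 4.68
tool_pos: [0.4434, -0.1149, 0.2837]
tool_rot: [0.002, 0.62, 0.785, 0.0]
contact_force: [-1.4, 0.1, 6.3]
gripper_width: 0.317
```

play_rows:
  increments:
    - {"offset": [0, 0, -15], "twist": 0, "grip": 0}
    - {"offset": [0, 0, -40], "twist": 0, "grip": 0}
    - {"offset": [0, 0, -75], "twist": 0, "grip": 0}
    - {"offset": [0, 0, -110], "twist": 0, "grip": 0}
    - {"offset": [0, 0, -140], "twist": 0, "grip": 0}

```text
time: 5.1
tool_pos: [0.4424, -0.1144, 0.4233]
tool_rot: [0.0, 0.62, 0.785, 0.0]
contact_force: [1.7, -1.0, -2.9]
gripper_width: 0.314
```

play_rows:
  increments:
    - {"offset": [0, 0, 0], "twist": 0, "grip": 0}
    - {"offset": [0, 0, 0], "twist": 0, "grip": 0}

```text
time: 5.27
tool_pos: [0.4429, -0.1147, 0.4235]
tool_rot: [0.002, 0.62, 0.785, 0.001]
contact_force: [0.2, -0.4, -3.7]
gripper_width: 0.318
```

```bash
python3 - <<'E'
from h import *
np.set_printoptions(suppress=True)
p,M,s=tool();print(p,M.round(3),s["time"],s["contact_force"],s["gripper_width"])
b=look("scene",("drift","bed_hole"));a=look("top",("bed_hole",))
cv2.imwrite("pics/s2.png",b[:400,100:500])
# carriage hole from top image crop
cv2.imwrite("pics/t2.png",cv2.resize(a[150:240,130:240],None,fx=6,fy=6,interpolation=cv2.INTER_CUBIC))
E
```

```text
[ 0.44285814 -0.11465735  0.42353383] [[-0.232  0.973  0.004]
 [ 0.973  0.232 -0.001]
 [-0.002  0.003 -1.   ]] 5.2667 [ 0.16449226 -0.38394884 -3.68599115] 0.3176582886817183
scene drift tip_of 0.62 [ 0.4454 -0.1139  0.1638]
scene drift boxes_of 0.78 [ 0.4474 -0.1004  0.241 ]
scene bed_hole tip_of 0.9 [0.5427 0.142  0.0735]
scene bed_hole boxes_of 0.95 [0.6554 0.1662 0.0815]
top bed_hole tip_of 0.77 [0.5521 0.1477 0.0663]
top bed_hole boxes_of 0.56 [0.6255 0.1506 0.077 ]
```

View pics/t2.png

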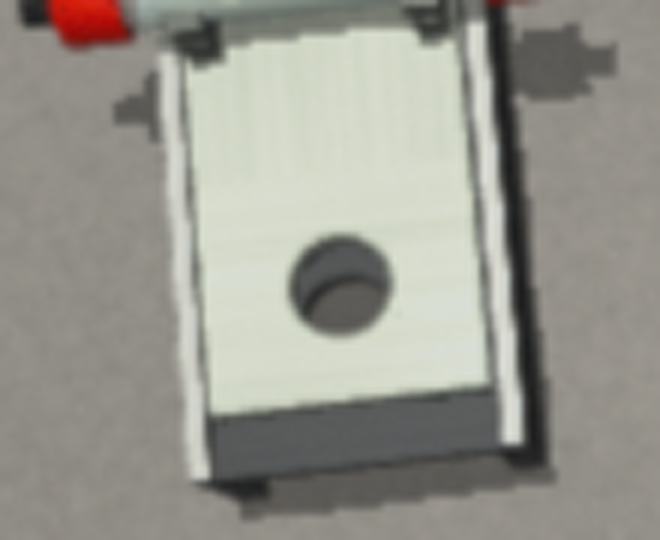

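The zoomed top view shows the carriage hole centred at crop (340,286), which is full-frame (186.7,197.7). The bed hole shows through it, shifted down (−x).

```bash
python3 - <<'E'
from h import *
np.set_printoptions(suppress=True)
f=lambda x,y:(x/6+130-.42,y/6+150-.42)
c=ray("top",f(340,286),.082);print("car hole",c)
for e in (((165,60),(197,475)),((478,30),(512,440)),((187,70),(210,412)),((462,60),(490,385))):
    d=ray("top",f(*e[0]),.082)-ray("top",f(*e[1]),.082);print("yaw",np.arctan2(d[1],d[0]))
# bed hole upper edge (bottom of dark crescent) at crop (345,275..)
for z in (.07,.056): print("crescent edge",z,ray("top",f(345,276),z))
# mid of the carriage's width
print(ray("top",f(187,286),.082),ray("top",f(480,286),.082))
p,M,s=tool();t=np.array([.5445,.1455,p[2]]);print(M.T@(t-p)*1000)
print("drift axis yaw",np.arctan2(M[1,1],M[0,1]))
E
```

```text
car hole [0.5616505  0.14582326 0.082     ]
yaw 0.10351165770599419
yaw 0.08981483608734314
yaw 0.09280361186514159
yaw 0.0940311123872292
crescent edge 0.07 [0.56800826 0.14635433 0.07      ]
crescent edge 0.056 [0.57083204 0.14915418 0.056     ]
[0.56246023 0.20521561 0.082     ] [0.56090907 0.09143978 0.082     ]
[229.31873009 159.46600157   0.02745518]
drift axis yaw 0.23400563416257822
```

play_rows:
  increments:
    - {"offset": [27, 23, 0], "twist": 0, "grip": 0}
    - {"offset": [54, 46, 0], "twist": 0, "grip": 0}
    - {"offset": [81, 70, 0], "twist": 0, "grip": 0}
    - {"offset": [107, 93, 0], "twist": 0, "grip": 0}
    - {"offset": [134, 116, 0], "twist": 0, "grip": 0}

```text
time: 6.08
tool_pos: [0.525, 0.0442, 0.4212]
tool_rot: [-0.0, 0.62, 0.785, -0.0]
contact_force: [0.6, -0.0, -3.0]
gripper_width: 0.311
```

play_rows:
  increments:
    - {"offset": [27, 23, 0], "twist": 0, "grip": 0}
    - {"offset": [54, 47, 0], "twist": 0, "grip": 0}
    - {"offset": [54, 47, 0], "twist": 0, "grip": 0}
    - {"offset": [54, 47, 0], "twist": 0, "grip": 0}

```text
time: 6.42
tool_pos: [0.5581, 0.1076, 0.4206]
tool_rot: [-0.001, 0.619, 0.786, -0.001]
contact_force: [-0.0, 0.6, -3.3]
gripper_width: 0.31
```

```bash
python3 - <<'E'
from h import *
np.set_printoptions(suppress=True)
a=look("wrist",("drift","drift_grip","bed_hole"));look("scene",("drift","bed_hole"))
cv2.imwrite("pics/w3.png",a)
p,M,s=tool();print(p,M.round(3),s["contact_force"],s["gripper_width"])
for q in ([.549,.145,.07],[.5617,.1458,.082],p+M@[0,0,.26]): print(proj("wrist",q))
E
```

```text
wrist drift tip_of 0.92 [0.5574 0.1052 0.1559]
wrist drift boxes_of 0.87 [0.5536 0.1138 0.2746]
wrist drift_grip tip_of 0.97 [0.5561 0.1074 0.2634]
wrist drift_grip boxes_of 0.56 [0.557  0.1148 0.2779]
wrist bed_hole tip_of 0.89 [0.5508 0.1403 0.071 ]
wrist bed_hole boxes_of 0.9 [0.6354 0.1568 0.0818]
scene drift tip_of 0.75 [0.5583 0.1067 0.1635]
scene drift boxes_of 0.95 [0.5653 0.1192 0.2414]
scene bed_hole tip_of 0.79 [0.5445 0.1438 0.0692]
scene bed_hole boxes_of 0.82 [0.6596 0.1668 0.0825]
scene bed_hole boxes_of 0.72 [0.5674 0.1169 0.2378]
[0.55758295 0.10577188 0.4218604 ] [[-0.231  0.973  0.   ]
 [ 0.973  0.231  0.   ]
 [-0.     0.    -1.   ]] [-0.07327853 -0.18100651 -3.42053915] 0.31264965690623076
[282.81859198 159.50887457]
[294.92145388 162.89348289]
[282.18928084 221.80306395]
```

View pics/w3.png

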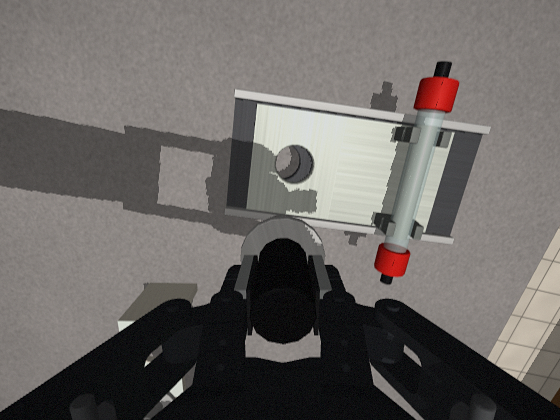

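The carriage hole is at (294.5,163), matching its projection at (295,163), so the estimate of (0.5617, 0.1458) holds. The bed hole is then at about (0.5497, 0.1447). I'll move over it and lower the tip to just above the carriage.

play_rows:
  increments:
    - {"offset": [20, 0.5, 0], "twist": 0, "grip": 0}
    - {"offset": [40, 1, 0], "twist": 0, "grip": 0}
    - {"offset": [40, 1, 20], "twist": 0, "grip": 0}
    - {"offset": [40, 1, 45], "twist": 0, "grip": 0}
    - {"offset": [40, 1, 60], "twist": 0, "grip": 0}

```text
time: 7.43
tool_pos: [0.5488, 0.1455, 0.3597]
tool_rot: [-0.001, 0.619, 0.785, -0.001]
contact_force: [-0.2, -0.2, -4.4]
gripper_width: 0.313
```

play_rows:
  increments:
    - {"offset": [0, 0, 5], "twist": 0, "grip": 0}
    - {"offset": [0, 0, 5], "twist": 0, "grip": 0}
    - {"offset": [0, 0, 5], "twist": 0, "grip": 0}
    - {"offset": [0, 0, 5], "twist": 0, "grip": 0}

```text
time: 7.77
tool_pos: [0.5499, 0.1452, 0.3586]
tool_rot: [0.001, 0.62, 0.785, 0.001]
contact_force: [0.9, -0.5, -2.0]
gripper_width: 0.315
```

```bash
python3 - <<'E'
from h import *
np.set_printoptions(suppress=True)
a=look("wrist",("drift","bed_hole"));b=look("scene",("drift","bed_hole"))
cv2.imwrite("pics/x4.png",np.hstack([cv2.resize(a[60:360,130:430],(400,400)),cv2.resize(b[200:400,230:430],(400,400),interpolation=cv2.INTER_CUBIC)]))
p,M,s=tool();print(p,M.round(3),s["contact_force"],s["gripper_width"])
E
```

```text
wrist drift tip_of 0.63 [0.5491 0.1466 0.0948]
wrist drift boxes_of 0.8 [0.5458 0.1506 0.2104]
wrist bed_hole tip_of 0.89 [0.549  0.1441 0.0707]
scene drift tip_of 0.65 [0.5486 0.1478 0.1022]
scene drift boxes_of 0.64 [0.56   0.1589 0.1757]
scene bed_hole tip_of 0.9 [0.5443 0.1436 0.0723]
scene bed_hole boxes_of 0.89 [0.6626 0.1691 0.0814]
[0.54936359 0.14518792 0.35677752] [[-0.232  0.973  0.   ]
 [ 0.973  0.232  0.   ]
 [ 0.     0.    -1.   ]] [ 0.61625585  0.11233218 -2.38214104] 0.31458520176799987
```

View pics/x4.png

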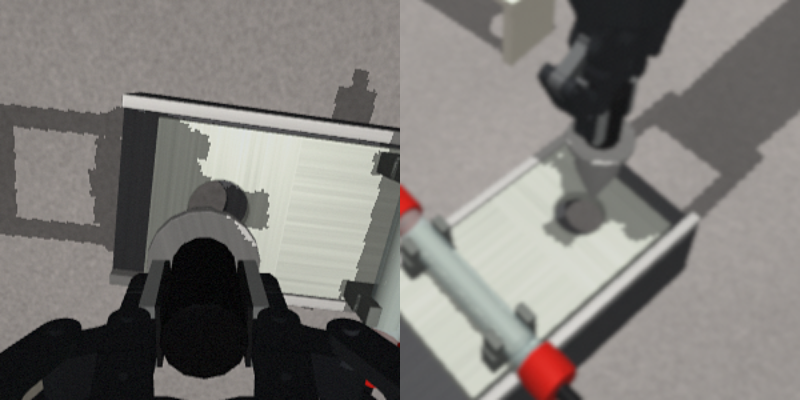

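The drift tip is over the holes, about 15 mm above the carriage. I'll lower it in steps and watch the force.

play_rows:
  increments:
    - {"offset": [-1, 0, 8], "twist": 0, "grip": 0}
    - {"offset": [-1, 0, 16], "twist": 0, "grip": 0}
    - {"offset": [-1, 0, 22], "twist": 0, "grip": 0}
    - {"offset": [-1, 0, 26], "twist": 0, "grip": 0}
    - {"offset": [-1, 0, 30], "twist": 0, "grip": 0}

```text
time: 8.68
tool_pos: [0.5497, 0.1442, 0.3259]
tool_rot: [0.0, 0.62, 0.785, 0.0]
contact_force: [2.2, 1.7, -1.0]
gripper_width: 0.31
```

play_rows:
  increments:
    - {"offset": [0, 0, 3], "twist": 0, "grip": 0}
    - {"offset": [0, 0, 6], "twist": 0, "grip": 0}
    - {"offset": [0, 0, 9], "twist": 0, "grip": 0}
    - {"offset": [0, 0, 12], "twist": 0, "grip": 0}
    - {"offset": [0, 0, 12], "twist": 0, "grip": 0}

```text
time: 9.1
tool_pos: [0.5509, 0.1443, 0.316]
tool_rot: [0.003, 0.62, 0.785, 0.003]
contact_force: [6.2, 0.7, -0.7]
gripper_width: 0.316
```

The 6 N sideways force along +x means the taper is bearing on the carriage. I'll keep pushing down.

play_rows:
  increments:
    - {"offset": [0, 0, 3], "twist": 0, "grip": 0}
    - {"offset": [0, 0, 6], "twist": 0, "grip": 0}
    - {"offset": [0, 0, 9], "twist": 0, "grip": 0}
    - {"offset": [0, 0, 12], "twist": 0, "grip": 0}
    - {"offset": [0, 0, 12], "twist": 0, "grip": 0}

```text
time: 9.52
tool_pos: [0.5513, 0.1443, 0.3048]
tool_rot: [0.003, 0.62, 0.785, 0.003]
contact_force: [6.9, -0.8, -1.7]
gripper_width: 0.311
```

play_rows:
  increments:
    - {"offset": [0, 0, 3], "twist": 0, "grip": 0}
    - {"offset": [0, 0, 6], "twist": 0, "grip": 0}
    - {"offset": [0, 0, 9], "twist": 0, "grip": 0}
    - {"offset": [0, 0, 12], "twist": 0, "grip": 0}
    - {"offset": [0, 0, 12], "twist": 0, "grip": 0}

```text
time: 9.93
tool_pos: [0.5501, 0.1442, 0.291]
tool_rot: [0.001, 0.62, 0.785, 0.001]
contact_force: [5.2, 0.1, -1.7]
gripper_width: 0.312
```

```bash
python3 - <<'E'
from h import *
np.set_printoptions(suppress=True)
a=look("wrist",("drift","drift_grip","bed_hole"));b=look("scene",("drift","drift_grip","bed_hole"))
cv2.imwrite("pics/x5.png",np.hstack([cv2.resize(a[60:360,130:430],(400,400)),cv2.resize(b[200:400,230:430],(400,400),interpolation=cv2.INTER_CUBIC)]))
p,M,s=tool();print(p,M.round(3),s["contact_force"],s["gripper_width"])
E
```

```text
wrist drift tip_of 0.85 [0.5505 0.1432 0.0269]
wrist drift boxes_of 0.74 [0.548  0.156  0.1438]
wrist drift_grip tip_of 0.91 [0.5522 0.1451 0.135 ]
wrist bed_hole boxes_of 0.66 [0.6377 0.1769 0.0779]
scene drift tip_of 0.59 [0.5499 0.1443 0.0344]
scene drift boxes_of 0.74 [0.5597 0.1602 0.1064]
scene drift boxes_of 0.67 [0.6661 0.1719 0.0805]
scene drift_grip tip_of 0.69 [0.5486 0.1485 0.1327]
scene drift_grip boxes_of 0.82 [0.557 0.161 0.104]
scene bed_hole tip_of 0.94 [0.5443 0.1419 0.0715]
scene bed_hole boxes_of 0.8 [0.6638 0.1717 0.0813]
[0.55004635 0.14421117 0.29096169] [[-0.232  0.973  0.003]
 [ 0.973  0.232  0.   ]
 [-0.     0.003 -1.   ]] [ 5.09597686  0.60549648 -2.5954398 ] 0.3132035974996033
```

View pics/x5.png

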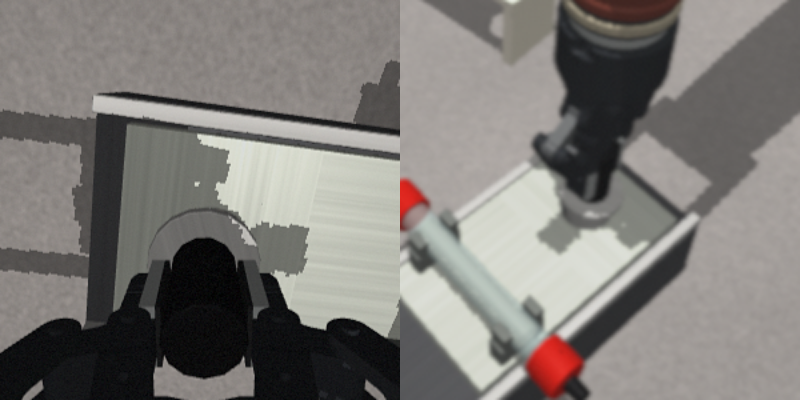

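The drift is well into the holes and hasn't slipped. The carriage has moved left, narrowing the dark strip of bed. About 15 mm remain.

play_rows:
  increments:
    - {"offset": [0, 0, 3], "twist": 0, "grip": 0}
    - {"offset": [0, 0, 6], "twist": 0, "grip": 0}
    - {"offset": [0, 0, 9], "twist": 0, "grip": 0}
    - {"offset": [0, 0, 12], "twist": 0, "grip": 0}
    - {"offset": [0, 0, 12], "twist": 0, "grip": 0}

```text
time: 11.05
tool_pos: [0.5498, 0.1442, 0.278]
tool_rot: [0.001, 0.62, 0.785, 0.001]
contact_force: [6.9, 1.7, -3.2]
gripper_width: 0.308
```

play_rows:
  increments:
    - {"offset": [0, 0, 1], "twist": 0, "grip": 0}
    - {"offset": [0, 0, 2], "twist": 0, "grip": 0}
    - {"offset": [0, 0, 3], "twist": 0, "grip": 0}
    - {"offset": [0, 0, 3], "twist": 0, "grip": 0}

```text
time: 11.38
tool_pos: [0.5499, 0.1443, 0.2758]
tool_rot: [0.001, 0.62, 0.785, 0.001]
contact_force: [5.1, 1.6, 0.4]
gripper_width: 0.315
```

play_rows:
  increments:
    - {"offset": [0, 0, 1], "twist": 0, "grip": 0}
    - {"offset": [0, 0, 2], "twist": 0, "grip": 0}
    - {"offset": [0, 0, 2], "twist": 0, "grip": 0}

```text
time: 11.63
tool_pos: [0.5501, 0.1443, 0.2757]
tool_rot: [0.0, 0.62, 0.785, 0.0]
contact_force: [0.1, -0.6, 8.2]
gripper_width: 0.31
```

play_rows:
  increments:
    - {"offset": [0, 0, 1], "twist": 0, "grip": 0}
    - {"offset": [0, 0, 1], "twist": 0, "grip": 0}

```text
time: 11.8
tool_pos: [0.5502, 0.1443, 0.2757]
tool_rot: [0.0, 0.62, 0.785, 0.0]
contact_force: [-2.1, -0.0, 13.2]
gripper_width: 0.316
```

TCP z has stopped at 0.2757 while the upward force rises, so the flange is seated. I'll press slightly more, relax, then release.

play_rows:
  increments:
    - {"offset": [0, 0, 2], "twist": 0, "grip": 0}
    - {"offset": [0, 0, 2], "twist": 0, "grip": 0}

```text
time: 11.97
tool_pos: [0.5504, 0.1444, 0.2756]
tool_rot: [0.0, 0.62, 0.785, -0.0]
contact_force: [-7.4, -1.8, 22.0]
gripper_width: 0.307
```

play_rows:
  increments:
    - {"offset": [0, 0, -4], "twist": 0, "grip": 0}
    - {"offset": [0, 0, -4], "twist": 0, "grip": 0.7}
    - {"offset": [0, 0, -4], "twist": 0, "grip": 0.7}
    - {"offset": [0, 0, -4], "twist": 0, "grip": 0.7}
    - {"offset": [0, 0, -4], "twist": 0, "grip": 0.7}

```text
time: 12.38
tool_pos: [0.5488, 0.1442, 0.2733]
tool_rot: [-0.001, 0.62, 0.785, -0.001]
contact_force: [0.7, 0.6, 0.2]
gripper_width: 0.694
```

```bash
python3 - <<'E'
from h import *
np.set_printoptions(suppress=True)
a=look("wrist",("drift","drift_grip"));b=look("scene",("drift","drift_grip"))
cv2.imwrite("pics/x6.png",np.hstack([cv2.resize(a[60:360,130:430],(400,400)),cv2.resize(b[200:400,230:430],(400,400),interpolation=cv2.INTER_CUBIC)]))
p,M,s=tool();print(p,s["contact_force"],s["gripper_width"])
E
```

```text
wrist drift tip_of 0.88 [0.5488 0.1439 0.0122]
wrist drift boxes_of 0.82 [0.5479 0.1545 0.1215]
wrist drift_grip tip_of 0.68 [0.5502 0.1438 0.119 ]
wrist drift_grip boxes_of 0.65 [0.5481 0.1531 0.1266]
scene drift tip_of 0.86 [0.5486 0.1443 0.0162]
scene drift_grip tip_of 0.74 [0.5478 0.1519 0.1187]
scene drift_grip boxes_of 0.92 [0.5529 0.1619 0.0972]
[0.54960504 0.14421451 0.27471409] [-0.16643687  0.43093067  0.01800591] 0.7019547085933678
```

View pics/x6.png

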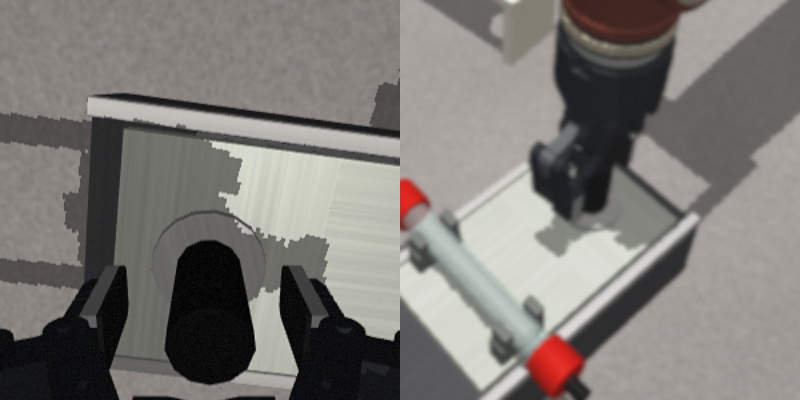

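The drift stands free with its flange flush on the carriage. The networks put the tip at about 14 mm, which is the home height. I'll withdraw straight up.

play_rows:
  increments:
    - {"offset": [0, 0, -10], "twist": 0, "grip": 0.7}
    - {"offset": [0, 0, -30], "twist": 0, "grip": 0.7}
    - {"offset": [0, 0, -60], "twist": 0, "grip": 0.7}
    - {"offset": [0, 0, -95], "twist": 0, "grip": 0.7}
    - {"offset": [0, 0, -130], "twist": 0, "grip": 0.7}

```text
time: 13.3
tool_pos: [0.5492, 0.1442, 0.4064]
tool_rot: [-0.0, 0.62, 0.785, -0.0]
contact_force: [0.1, 0.0, 0.3]
gripper_width: 0.699
```

play_rows:
  increments:
    - {"offset": [-30, 0, 0], "twist": 0, "grip": 0.7}
    - {"offset": [-60, 0, 0], "twist": 0, "grip": 0.7}
    - {"offset": [-90, 0, 0], "twist": 0, "grip": 0.7}
    - {"offset": [-90, 0, 0], "twist": 0, "grip": 0.7}

```text
time: 13.63
tool_pos: [0.5712, 0.0531, 0.4061]
tool_rot: [0.001, 0.621, 0.784, -0.0]
contact_force: [-0.0, 0.4, 0.2]
gripper_width: 0.704
```

```bash
python3 - <<'E'
from h import *
np.set_printoptions(suppress=True)
a=look("wrist",("drift","drift_grip"));b=look("scene",("drift",))
cv2.imwrite("pics/x7.png",np.hstack([cv2.resize(a[0:300,130:430],(400,400)),cv2.resize(b[200:400,230:430],(400,400),interpolation=cv2.INTER_CUBIC)]))
p,M,s=tool();print(p,s["contact_force"],s["gripper_width"])
E
```

```text
wrist drift tip_of 0.61 [0.5439 0.1451 0.0137]
wrist drift boxes_of 0.61 [0.5491 0.1476 0.0831]
wrist drift_grip tip_of 0.97 [0.5514 0.1505 0.1157]
wrist drift_grip boxes_of 0.6 [0.5483 0.1466 0.089 ]
scene drift tip_of 0.76 [0.5491 0.1475 0.0193]
scene drift boxes_of 0.58 [0.5579 0.1517 0.1096]
[0.57025699 0.05756749 0.40472458] [-0.11564851  0.28697626 -0.42021126] 0.7018218801505165
```

View pics/x7.png

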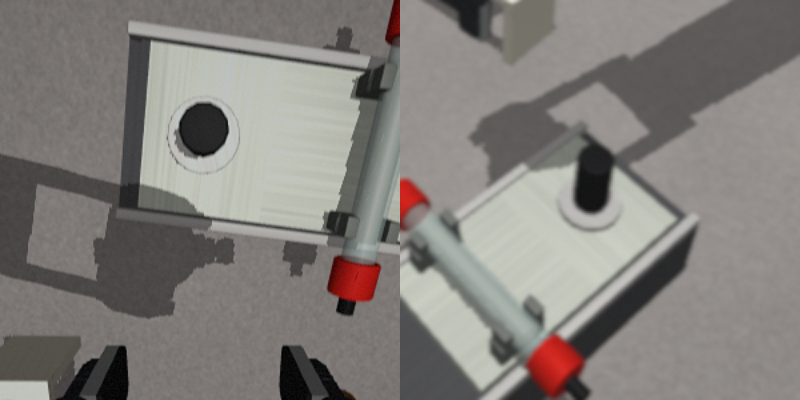

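The drift is upright with its flange flat on the carriage, which has been drawn over. The robot is clear, so I'm handing in.

```bash
python3 -c "
from plant import manip
print(manip.job_done())"
```

```text
the job is handed in; nothing more can be done
None
```

The tapered drift is pushed home through both holes and released, and its taper alone drew the carriage over. I took it from the rack by its round handle, lined it up over the bed hole and pushed straight down. The job was handed in at about 14 s of the 40 s.

**Seated:** The arm stopped moving down while the upward force rose to 22 N. The networks put the tip at 12–19 mm above the bench, against 14 mm when home. The last picture shows the drift upright and its flange flat on the carriage.

**Carriage:** The dark strip of bed visible beside the carriage narrowed clearly. I did not measure the final offset; with the flange home, the fit leaves at most 6 mm.

**Robot clear:** The gripper is open and well away from everything, with the force reading near zero.

**Disagreements:**
- The scene camera kept placing the bed hole about 5 mm nearer the robot than the wrist and top views. I went with those two, and the drift went in.
- Up to the moment of seating the measured downward push was only a few newtons (about 6 N sideways), below the 10–25 N expected.

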